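# Restack the rivet cartons on the tilted stock rack

## Task

Lift the largest carton out of the slotted tidy and lay it flat on the bench, let go and take it again across its width, then lay it flat on the tilted rack. Stack the medium carton flat on it and the small carton flat on top, each centred on the rack, its length running down the slope and its lower end touching the backstop. Leave the sharpening stone, the glue bottle, the jar and the mallet where they are.

Things in the scene. Friction and masses are not known exactly. Their poses are not given: they have to be found in the camera images.
- bed: Tilted top board of the plywood rack, rising 0.30 rad, 150 mm long (x 0 to 150), 150 mm wide, no side walls. Origin: mid-width in the corner where its top face meets the backstop's face (low end), 22 mm above the bench. x runs up the slope along the surface, away from the backstop; y across, along the foot of the backstop; z square off the board. A carton belongs with its length along x, one end face at x = 0.
- rack: The whole fixed stock rack. Origin under its middle; its x points level towards the backstop, which is on the robot's right (turned up to 0.35 rad either way). The backstop is fixed to the board, square to it, 120 mm wide, 10 mm thick, 100 mm high. Surfaces are rough: a carton stays where it is set and does not slide down the slope by itself.
- carton_large: The largest carton, plain cardboard with a paper tape, 120 x 62 x 38 mm, about 0.4 kg. Origin at its centre; x along its 120 mm length, y across its 38 mm thickness, z along its 62 mm width. It starts on its long edge (z up, 62 mm tall) in one of the tidy's two slots, standing 40 mm out of the slot. Lying flat, its y is vertical; it tips over to flat readily when pushed at the top across its thickness.
- carton_medium: The medium carton, plain cardboard with a paper tape, 104 x 54 x 34 mm, about 0.28 kg. Origin at its centre; x along its 104 mm length, y across its 54 mm width, z along its 34 mm thickness. It starts lying flat on the bench.
- carton_small: The small carton, plain cardboard with a paper tape, 86 x 46 x 30 mm, about 0.18 kg. Origin at its centre; x along its 86 mm length, y across its 46 mm width, z along its 30 mm thickness. It starts lying flat on the bench.
- tidy: Low wooden bench tidy, fixed, 144 x 160 mm, 28 mm high. Origin at the centre of its underside. Its two slots run along its x, with their middles at y = +42 and -42 mm; each is 126 mm long and 44 mm wide, its floor 6 mm above the bench and its walls 22 mm high above that floor. One holds the largest carton, the other the sharpening stone; which is which varies.
- stone: Grey sharpening stone, 100 x 36 x 46 mm, on edge in the tidy's other slot (top 52 mm above the bench). Origin at the centre of its underside; x along its length. To be left alone.
- glue: White glue bottle, 56 mm across and 160 mm tall, standing on the bench. Origin at the centre of its underside. To be left alone.
- tin: Amber glass jar with a steel cap, 60 mm across and 65 mm tall, standing on the bench. Origin at the centre of its underside. To be left alone.
- mallet: Wooden mallet lying on the bench: head a cylinder 52 mm across and 85 mm long along its x, handle 22 mm thick reaching 170 mm along its +y. Origin on the bench under the middle of the head. To be left alone.
Mind the look-alikes: they are no part of the job. What is shaped like the carton_small but green or turquoise is not meant.

How it is judged:
By the outcome, as a careful person would: the job done as asked, in the order asked, and still so for the second after the job is handed in, with the robot touching nothing.
It also fails if it takes over 72 s, if anything falls off the work surface, if the arm or the gripper's body presses on something with over 40 N, if the wrist force passes 120 N, or if a joint passes its speed limit or range.

## Robot

A 6-joint arm with a two-finger parallel gripper is mounted at the origin on the work surface. World frame = base frame: x ahead of the robot, y to its left, z up, the work surface at z = 0. Lengths are in m, angles in rad, forces in N, time in s.
With the tool pointing down it reaches from about 0.3 to 0.85 m from the base axis. Payload 4.2 kg.
Tool frame: the origin (TCP) lies midway between the tips of the shut fingers; the grasp point (between the pads) lies 19 mm behind it; z points along the fingers, y is the line along which they close (so a half turn about z gives the same grasp; the last joint's range is limited). The gripper opens to 91 mm and grips with 3 to 60 N. Pads are 32 mm wide; open, the fingers measure 118 mm over their backs; the gripper's body (76 mm by 178 mm) begins 60 mm behind the grasp point.
Start: joints at [1.168, 0.32, 1.565, -0, 1.257, -0.02], TCP at [0.215, 0.533, 0.214] pointing down, gripper open.
Joint ranges: [-3.11, 3.11], [-0.84, 2.01], [0.21, 2.61], [-1.34, 4.49], [0.05, 2.63], [-2.56, 2.56]. Speed limits (rad/s): [2.57, 2.57, 3.14, 3.14, 3.14, 3.14].

## Interface

Orientations are given as a unit quaternion [w, x, y, z].
In Python, from cell import arm gives the robot as it stands.
- The arm moves only by the tool send_rows, never from a script. Its argument "steps" is a list that holds one entry, the list of rows, each a list of 7 numbers: the turn, a rotation vector about the tool's x, y, z as a fraction of full scale, then the shift along the tool's x, y, z as a fraction of full scale, then the closure, from -1 (fully open) to 1 (shut), so that 0 is half open. In form: [[[wx, wy, wz, dx, dy, dz, gripper], ...]]. A call has 1 to 20 rows; each row shifts and turns the commanded pose from where the row before left it, along the tool's axes as they then stand; what a row does not reach is not made up. Full scale, the value 1, is 4 cm for a shift and 4 degrees for a turn. A row lasts 1/12 s, in which the tool goes at most 41.7 mm and 7.16 degrees, less where a joint would pass 70% of its speed; a pose out of reach is approached as far as the arm can. A call with a number of a shift or a turn outside -1 to 1 is refused whole. A call with a gripper value outside its range is refused whole. The fingers move at their own pace and stop on an object; "squeeze" is the grip in N (left out, the last holds). Time passes only in rows, so rows that do not move let the fingers close. It gives the time, the measured TCP pose, the force, the opening and the grip force at its end, in the units of the state.
- arm.observe(): the state, without advancing time (a new reading comes with each control period).
- arm.read_camera(name): name is "side" or "top" or "wrist"; returns the picture (420x560x3 uint8, red, green, blue); there is no depth.
- arm.calibration(name): a dict with "intrinsics" (3x3 intrinsics, pixels), "rvec" (rotation vector, rad) and "tvec" (3), from world to camera coordinates, as OpenCV has them. Camera axes: x right, y down, z forward; pixel columns grow to the right and rows downward; lengths in m; the calibration is good to about 2 mm. A picture is of the moment at which its call begins: read the wrist's pose just before it. calibration takes no time and is no camera call; for the wrist camera it gives the pose at the moment of the call.
- arm.close_job(): hands the job in; it is judged then, once.
Trained networks look in the newest picture that a camera, given by its name, has taken for a name from the list of things; names that differ only in an ending like _2 or _b are one class to them, and where a whole thing is asked for, a point or a joint stands for the part that bears it (a point fixed in the world has none). Each returns a list of dicts, best first, with "score" (0 to 1); they miss things now and then, are a little off and sometimes report something else, mostly with a low value. They report only what shows in the picture. A call takes as long as a camera call. They do not tell look-alikes from the thing itself.
- arm.find_in(query, camera): "box" ([left, top, right, bottom] in pixels, round what is visible of it).
- arm.silhouettes(query, camera): "region" (420x560 bool, what is visible of it) and "box" ([left, top, right, bottom] in pixels, round what is visible of it).
- arm.mark_of(query, camera): "position" ([column, row] in pixels: a listed point, or the origin of a listed thing).
The state is a dict: "t": time; "joint_pos": joint angles; "joint_vel": joint speeds; "effort": joint torques, N m; "position": TCP position; "tcp_rot": TCP orientation; "wrist_force": force on the tool from outside, world axes, zero at the start; "wrist_torque": the same for the moment, N m; "gripper_width": finger opening in m; "gripper_force": force on a finger pad.
Only numpy, scipy, OpenCV 4.12 (cv2) and the standard library are available. Lean on these libraries where they do the work, as an engineer would, in place of code of your own. Each camera call takes 0.05 s, during which the arm holds its last target. There are 200 camera calls.

## Working session

There is one attempt and no reset: what is moved stays moved. The work goes in short steps, Python scripts to look and compute and a tool call to move; the robot and the scene stay as the last step left them, time stands still between calls to the robot, and variables do not carry over. Pictures are saved under pics/ and viewed, at most 10 in all, crops included, and the job is handed in when it is done.

Besides the shell and the picture viewer there is one more tool, called after ">>>" in YAML: its name, and indented under it one key for each argument. send_rows: Moves the arm, as the interface text tells. Shift numbers are shares of 4 cm and turn numbers shares of 4 degrees, none past 1 either way. Its arguments: {"type":"object","properties":{"steps":{"type":"array"},"squeeze":{"type":"number"}},"required":["steps"]}

```bash
mkdir -p pics; ls; cat > h.py <<'E'
import numpy as np, cv2
from cell import arm
def save(cam,name):
    im=arm.read_camera(cam); cv2.imwrite('pics/'+name+'.png',im[:,:,::-1]); return im
def cal(cam):
    c=arm.calibration(cam); return np.array(c['intrinsics'],float),cv2.Rodrigues(np.array(c['rvec'],float))[0],np.array(c['tvec'],float).ravel()
def ray(cam,p,c=None):
    K,R,t=c or cal(cam); d=R.T@np.linalg.solve(K,[p[0],p[1],1.]); return -R.T@t,d/np.linalg.norm(d)
def onz(cam,p,z,c=None):
    o,d=ray(cam,p,c); return o+d*(z-o[2])/d[2]
def proj(cam,X,c=None):
    K,R,t=c or cal(cam); q=(K@(R@np.atleast_2d(X).T+t[:,None])).T; return q[:,:2]/q[:,2:]
E
python3 - <<'E'
from h import *
a=save('top','top0'); b=save('side','side0')
cv2.imwrite('pics/both.png',cv2.resize(np.vstack([a,b])[:,:,::-1],None,fx=.71,fy=.71))
o=arm.observe(); print(o)
for c in('top','side'):
    o_,d=ray(c,(280,210)); print(c,o_,d)
    for q in ['bed','rack','carton_large','carton_medium','carton_small','tidy','stone','glue','tin','mallet']:
        print(c,q,[(np.round(r['box']).astype(int).tolist(),round(r['score'],2)) for r in arm.find_in(q,c)][:4])
E
```

```text
pics
{'t': 0.1, 'joint_pos': array([ 1.16798548e+00,  3.20214236e-01,  1.56555278e+00, -5.71387373e-06,
        1.25741069e+00, -1.99952795e-02]), 'joint_vel': array([-3.14978804e-05, -1.22393691e-03, -3.07559852e-03,  1.80528281e-04,
        1.86950446e-04,  9.92565242e-04]), 'effort': array([ 8.73824865e-04, -4.13325584e+01, -2.32510525e+01,  7.31764734e-02,
        4.21933341e-02, -6.29861142e-05]), 'position': array([0.21460119, 0.53295972, 0.2132139 ]), 'tcp_rot': array([-1.63640161e-04,  1.90240233e-01,  9.81737249e-01, -7.75450164e-04]), 'wrist_force': array([ 0.44278395, -0.07525798, -0.58381336]), 'wrist_torque': array([0.02264234, 0.02099952, 0.00904854]), 'gripper_force': 0.0, 'gripper_width': 0.09168164829298406}
top [0.33903585 0.0325538  1.2946789 ] [ 0.15666602  0.01075303 -0.9875931 ]
top bed [([347, 167, 414, 239], 0.68)]
top rack [([346, 166, 414, 239], 0.98)]
top carton_large [([153, 189, 185, 237], 0.72)]
top carton_medium [([266, 162, 292, 202], 0.96)]
top carton_small [([195, 294, 228, 320], 0.91), ([281, 224, 310, 260], 0.76), ([377, 279, 407, 316], 0.6), ([327
[... 251 characters left out ...]
llet []
side [ 0.36805214 -0.77182248  0.67578516] [ 0.18403283  0.78773913 -0.58787668]
side bed [([255, 264, 381, 357], 0.63), ([252, 263, 380, 360], 0.48)]
side rack [([253, 261, 380, 356], 0.7)]
side carton_large [([221, 138, 268, 170], 0.59)]
side carton_medium [([285, 211, 330, 239], 0.64), ([241, 158, 278, 185], 0.45)]
side carton_small [([137, 186, 162, 215], 0.8), ([146, 342, 206, 379], 0.7), ([184, 274, 230, 316], 0.63), ([220, 233, 265, 262], 0.58)]
side tidy [([217, 154, 291, 203], 0.9)]
side stone [([240, 161, 280, 186], 0.59)]
side glue [([404, 203, 432, 280], 0.63)]
side tin [([195, 188, 223, 223], 0.93), ([251, 260, 381, 357], 0.26)]
side mallet [([350, 181, 393, 229], 0.91)]
```

View pics/top0.png

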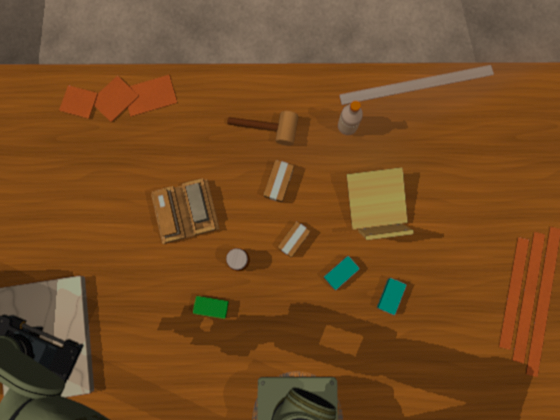

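View pics/side0.png

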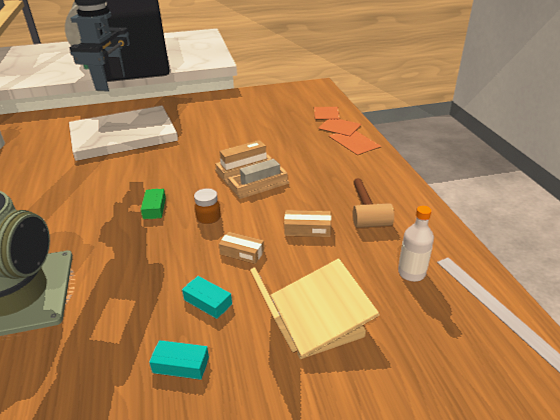

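The top view shows the large carton (167,214) and stone (198,203) in the tidy, the medium carton (279,181) and the small carton candidates. Those are plain brown with tape (294,238), green (211,307), turquoise (342,273) and turquoise (392,296). Only the plain cardboard one at (294,238) fits. The rack's backstop is at its near edge in the image (385,230). Next I fit box models to the silhouettes and confirm with a crop.

```bash
cat > fit.py <<'E'
from h import *
from scipy.optimize import minimize
from scipy.spatial.transform import Rotation as Ro
def boxpts(x0,x1,y0,y1,z0,z1): return np.array([[x,y,z] for x in(x0,x1) for y in(y0,y1) for z in(z0,z1)])
def cb(l,w,h): return boxpts(-l/2,l/2,-w/2,w/2,-h/2,h/2)
MED=[cb(.104,.054,.034)]; SMALL=[cb(.086,.046,.030)]; LARGE=[cb(.120,.038,.062)]; LFLAT=[cb(.120,.062,.038)]
TIDY=[boxpts(-.072,.072,-.08,.08,0,.028)]
Rb=Ro.from_euler('y',-.30).as_matrix()   # bed in a level frame: x up slope
BED=[(Rb@boxpts(0,.15,-.075,.075,-.012,0).T).T+[0,0,.022],(Rb@boxpts(-.01,0,-.06,.06,-.005,.1).T).T+[0,0,.022]]
def mask(parts,p,c,S=4):
    m=np.zeros((420*S,560*S),np.uint8); R=Ro.from_euler('z',p[3]).as_matrix()
    for P in parts:
        q=proj(None,P@R.T+p[:3],c); h=cv2.convexHull(((q+.5)*S).astype(np.float32)).round().astype(np.int32)
        cv2.fillConvexPoly(m,h,1)
    return m
def fit(parts,p0,views,free=(0,1,2,3)):
    """views: list of (cal, region bool)"""
    S=4; regs=[cv2.resize(r.astype(np.uint8),None,fx=S,fy=S,interpolation=cv2.INTER_NEAREST) for c,r in views]
    p0=np.array(p0,float); fr=list(free); sc=np.array([.01,.01,.01,.15])[fr]
    def full(u): p=p0.copy(); p[fr]+=u*sc; return p
    def f(u):
        p=full(u); s=0
        for (c,_),r in zip(views,regs):
            m=mask(parts,p,c); s+=1-(m&r).sum()/max(1,(m|r).sum())
        return s/len(views)
    best=None
    for k in range(2):
        u=np.zeros(len(fr)) if best is None else best.x
        n=len(fr); sim=np.vstack([u]+[u+np.eye(n)[i]*(1 if k==0 else -.4) for i in range(n)])
        best=minimize(f,u,method='Nelder-Mead',options=dict(initial_simplex=sim,xatol=.01,fatol=1e-4,maxiter=150))
    return full(best.x),1-best.fun
E
python3 - <<'E'
from fit import *
import pickle
ct,cs=cal('top'),cal('side')
M={}
for cam in('top','side'):
    for q in ['rack','carton_large','carton_medium','carton_small','tidy']:
        M[cam,q]=[(r['region'],r['box'],r['score']) for r in arm.silhouettes(q,cam)]
pickle.dump(M,open('M.pkl','wb'))
def pick(cam,q,px):
    L=[r for r,b,s in M[cam,q] if b[0]-8<px[0]<b[2]+8 and b[1]-8<px[1]<b[3]+8]; return L[0] if L else None
for q,parts,pt,ps,z,yaw in [('carton_medium',MED,(279,181),(307,222),.017,-.4),('carton_small',SMALL,(294,238),(242,248),.015,-.7),('carton_large',LARGE,(167,214),(244,152),.037,.2),('tidy',TIDY,(185,212),(255,178),0,.2),('rack',BED,(380,205),(318,308),0,0)]:
    p=onz('top',pt,z,ct); V=[(c,pick(n,q,x)) for n,c,x in(('top',ct,pt),('side',cs,ps))]
    print(q,'guess',p.round(3),[v[1] is not None and v[1].sum() for v in V]); V=[v for v in V if v[1] is not None]
    p0=[p[0],p[1],z if q not in('rack','tidy') else 0,yaw]
    if q=='rack': p0[0]-=.07
    for fr in [(0,1,2,3)]: print('  ',*[x.round(3) for x in fit(parts,p0,V,fr)])
K,R,t=cal('wrist'); o=arm.observe(); q=o['tcp_rot']; T=Ro.from_quat(q[[1,2,3,0]]).as_matrix()
print('cam in tool',T.T@(-R.T@t-o['position']),'axis',T.T@R.T, K)
im=cv2.imread('pics/side0.png'); cv2.imwrite('pics/crop1.png',cv2.resize(im[180:380,130:390],None,fx=3,fy=3,interpolation=cv2.INTER_CUBIC))
E
```

```text
carton_medium guess [0.623 0.049 0.017] [np.int64(770), np.int64(1161)]
   [ 0.624  0.053  0.012 -0.326] 0.936
carton_small guess [0.465 0.009 0.015] [np.int64(541), np.int64(998)]
   [ 0.463  0.011  0.01  -0.643] 0.941
carton_large guess [0.528 0.35  0.037] [np.int64(915), np.int64(939)]
   [0.531 0.352 0.034 0.253] 0.848
tidy guess [0.539 0.31  0.   ] [np.int64(1572), np.int64(1002)]
   [ 0.545  0.31  -0.01   0.276] 0.456
rack guess [ 0.558 -0.23   0.   ] [np.int64(3663), np.int64(6846)]
   [ 0.499 -0.224 -0.006  0.129] 0.95
cam in tool [ 0.06828245  0.00018221 -0.17083542] axis [[ 3.22035025e-04 -9.69336497e-01 -2.45736957e-01]
 [ 9.99999820e-01  4.36686220e-04 -4.12070390e-04]
 [ 5.06744811e-04 -2.45736780e-01  9.69336463e-01]] [[289.82070319   0.         284.51831308]
 [  0.         289.82070319 205.27908154]
 [  0.           0.           1.        ]]
```

View pics/crop1.png

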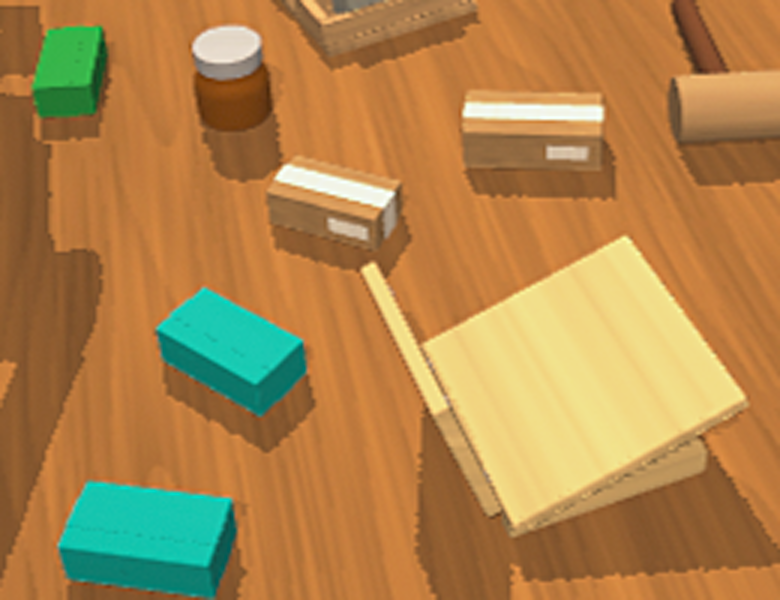

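The crop confirms the small carton is the taped brown one at side (242,248); the green and turquoise blocks are decoys. It also shows the backstop on the robot's side of the rack. I go over the tidy with the wrist camera.

>>> send_rows:
  steps:
    - [[0, 0, -0.92, 0, 0, 0, -1], [0, 0, -0.92, 0, 0, 0, -1], [0, 0, -0.92, 0, 0, 0, -1], [0, 0, -0.92, 0, 0, 0, -1], [0, 0, -0.92, 0, 0, 0, -1], [0, 0, -0.92, 0, 0, 0, -1], [0, 0, -0.92, 0, 0, 0, -1], [0, 0, -0.92, 0, 0, 0, -1], [0, 0, -0.92, 0, 0, 0, -1], [0, 0, -0.92, 0, 0, 0, -1], [0, 0, 0, -0.65, -0.64, 0.1, -1], [0, 0, 0, -0.65, -0.64, 0.1, -1], [0, 0, 0, -0.65, -0.64, 0.1, -1], [0, 0, 0, -0.65, -0.64, 0.1, -1], [0, 0, 0, -0.65, -0.64, 0.1, -1], [0, 0, 0, -0.65, -0.64, 0.1, -1], [0, 0, 0, -0.65, -0.64, 0.1, -1], [0, 0, 0, -0.65, -0.64, 0.1, -1], [0, 0, 0, -0.65, -0.64, 0.1, -1], [0, 0, 0, -0.65, -0.64, 0.1, -1]]

```text
t: 3.27
position: [0.5332, 0.3516, 0.1738]
tcp_rot: [0.0, -0.129, 0.992, 0.0]
wrist_force: [0.4, 1.0, 0.1]
gripper_width: 0.0908
gripper_force: 0.0
```

```bash
cat >> fit.py <<'E'
def toolR():
    q=arm.observe()['tcp_rot']; return Ro.from_quat(q[[1,2,3,0]]).as_matrix()
def sees(q,cam='wrist',near=None):
    c=cal(cam); L=arm.silhouettes(q,cam)
    if near is not None:
        u=proj(None,near,c)[0]; L=[r for r in L if r['box'][0]-15<u[0]<r['box'][2]+15 and r['box'][1]-15<u[1]<r['box'][3]+15]
    return (c,L[0]['region']) if L else None
def down(yaw): # tool pointing down, tool x along world yaw
    c,s=np.cos(yaw),np.sin(yaw); return np.array([[c,s,0],[s,-c,0],[0,0,-1.]])
def plan(pos,R,pos0=None,R0=None):
    """turn (units of full scale, total), then shift total in the new tool axes"""
    o=arm.observe(); p0=o['position'] if pos0 is None else pos0; R0=toolR() if R0 is None else R0
    w=np.degrees(Ro.from_matrix(R0.T@R).as_rotvec())/4; s=R.T@(np.array(pos)-p0)/.04
    print('turn',w.round(2),'shift',s.round(3))
def draw(im,parts,p,c,col=(0,0,255)):
    m=mask(parts,p,c,1); cs,_=cv2.findContours(m,cv2.RETR_EXTERNAL,cv2.CHAIN_APPROX_NONE); cv2.drawContours(im,cs,-1,col,1)
E
python3 - <<'E'
from fit import *
o=arm.observe(); print(o['t'],o['position'],toolR()[:,0])
im=save('wrist','w1')[:,:,::-1].copy(); c=cal('wrist')
for q,parts,p0 in [('carton_large',LARGE,[.531,.352,.037,.26]),('tidy',TIDY,[.545,.31,0,.26]),('carton_medium',MED,[.624,.053,.017,-.326]),('carton_small',SMALL,[.463,.011,.015,-.643])]:
    v=sees(q,near=p0[:3])
    if v is None: print(q,None); continue
    if q!='tidy':
        L=[v]
        for cam in('top','side'):
            pass
    for fr in((0,1,3),(0,1,2,3)):
        p,s=fit(parts,p0,[v],fr); print(q,fr,p.round(4),round(s,3))
        if len(fr)==3: draw(im,parts,p,c)
cv2.imwrite('pics/w1d.png',im)
E
```

```text
3.2667 [0.53321762 0.35155368 0.17383556] [-9.66569635e-01 -2.56404182e-01 -1.89709027e-04]
carton_large (0, 1, 3) [0.5365 0.3441 0.037  0.2577] 0.963
carton_large (0, 1, 2, 3) [0.5375 0.3443 0.0312 0.256 ] 0.983
tidy (0, 1, 3) [0.5435 0.3065 0.     0.2566] 0.434
tidy (0, 1, 2, 3) [ 0.5444  0.3045 -0.0229  0.2514] 0.471
carton_medium (0, 1, 3) [ 0.6216  0.0446  0.017  -0.3623] 0.927
carton_medium (0, 1, 2, 3) [ 0.6198  0.0488  0.022  -0.3531] 0.921
carton_small None
```

View pics/w1d.png

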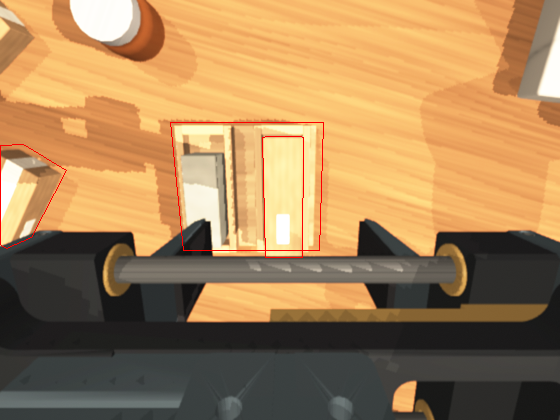

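The overlay puts the large carton at wrist (283,195) with the stone at left (205,195). The fit disagrees with the TCP by 8 mm, so I check whether the arm was still settling.

```bash
python3 - <<'E'
from fit import *
o=arm.observe(); print(o['t'],o['position'],toolR()[:,0])
K,R,t=cal('wrist'); T=toolR(); print('cam in tool',T.T@(-R.T@t-o['position'])); print((T.T@R.T).round(4)); print(K)
c=cal('wrist')
for q,z in(('carton_large',.068),('stone',.052),('tidy',.028)):
    for r in arm.silhouettes(q,'wrist')[:1]:
        b=r['box']; m=r['region']; print(q,np.round(b),r['score'])
        for row in (150,170,190,205):
            cs=np.where(m[row])[0]
            if len(cs): print('  ',row,cs.min(),cs.max(),onz(0,(cs.min()-.0,row),z,c)[:2].round(4),onz(0,(cs.max()+1,row),z,c)[:2].round(4))
for q,parts,p0 in [('carton_large',LARGE,[.531,.352,.037,.26])]:
  v=sees(q,near=p0[:3])
  p,s=fit(parts,p0,[v],(0,1,3)); print(p.round(4),s, proj(0,np.array([p[0],p[1],.068]),c))
for q in('carton_large','carton_medium','carton_small','stone','tidy'):
  for cam in ('wrist','top','side'):
    print(q,cam,[(np.round(r['position']).tolist(),round(r['score'],2)) for r in arm.mark_of(q,cam)][:2])
E
```

```text
3.5167 [0.53135969 0.35277065 0.17376598] [-9.66655741e-01 -2.56078021e-01  8.52253162e-04]
cam in tool [ 6.82680818e-02 -1.50908818e-04 -1.70819704e-01]
[[ 3.000e-04 -9.695e-01 -2.453e-01]
 [ 1.000e+00  5.000e-04 -8.000e-04]
 [ 9.000e-04 -2.453e-01  9.695e-01]]
[[289.82070319   0.         284.51831308]
 [  0.         289.82070319 205.27908154]
 [  0.           0.           1.        ]]
carton_large [259. 136. 303. 258.] 0.59
   150 263 302 [0.4864 0.3196] [0.4768 0.3559]
   170 263 302 [0.5047 0.3241] [0.4949 0.361 ]
   190 264 301 [0.5233 0.3297] [0.5139 0.3654]
   205 264 301 [0.5379 0.3333] [0.5283 0.3694]
stone [180. 152. 229. 246.] 0.84
   170 182 225 [0.5279 0.2443] [0.5165 0.2873]
   190 183 226 [0.548  0.2489] [0.5364 0.2926]
   205 185 226 [0.5632 0.2537] [0.552  0.2959]
tidy [177. 126. 316. 254.] 0.76
   150 177 315 [0.5132 0.228 ] [0.4748 0.3724]
   170 178 314 [0.5342 0.2327] [0.4958 0.3774]
   190 180 313 [0.5556 0.2386] [0.5174 0.3826]
   205 181 313 [0.5724 0.2426] [0.5339 0.3874]
[0.5279 0.3502 0.037  0.2614] 0.9702446462905258 [[283.17654841 199.7282205 ]]
carton_large wrist [([280.0, 194.0], 0.7)]
carton_large top [([168.0, 213.0], 0.78)]
carton_large side [([240.0, 155.0], 0.59), ([252.0, 176.0], 0.44)]
carton_medium wrist [([12.0, 202.0], 0.8)]
carton_medium top [([277.0, 182.0], 0.66)]
carton_medium side [([305.0, 222.0], 0.67)]
carton_small wrist []
carton_small top [([296.0, 240.0], 0.9), ([340.0, 275.0], 0.82)]
carton_small side [([174.0, 361.0], 0.79), ([153.0, 204.0], 0.71)]
stone wrist [([213.0, 194.0], 0.86)]
stone top [([197.0, 205.0], 0.83)]
stone side [([260.0, 181.0], 0.97)]
tidy wrist [([250.0, 189.0], 0.75)]
tidy top [([184.0, 211.0], 0.59)]
tidy side [([252.0, 178.0], 0.93), ([320.0, 320.0], 0.5)]
```

The arm lags by a row or two, so I'll add settling rows from here on. Settled, the large carton is at (0.529, 0.351), yaw 0.26, about 1 mm laterally from the TCP. I grasp it.

>>> send_rows:
  steps:
    - [[0, 0, 0, 0.07, -0.03, 0.5, -1], [0, 0, 0, 0, 0, 0.6, -1], [0, 0, 0, 0, 0, 0.6, -1], [0, 0, 0, 0, 0, 0.6, -1], [0, 0, 0, 0, 0, 0.6, -1], [0, 0, 0, 0, 0, 0.4, -1], [0, 0, 0, 0, 0, 0.2, -1], [0, 0, 0, 0, 0, 0, -1], [0, 0, 0, 0, 0, 0, -1], [0, 0, 0, 0, 0, 0, 1], [0, 0, 0, 0, 0, 0, 1], [0, 0, 0, 0, 0, 0, 1], [0, 0, 0, 0, 0, 0, 1], [0, 0, 0, 0, 0, 0, 1], [0, 0, 0, 0, 0, 0, 1], [0, 0, 0, 0, 0, 0, 1], [0, 0, 0, 0, 0, 0, 1]]
  squeeze: 30

```text
t: 5.88
position: [0.5294, 0.3505, 0.034]
tcp_rot: [0.0, -0.13, 0.992, -0.0]
wrist_force: [0.4, -3.0, 0.7]
gripper_width: 0.0406
gripper_force: 1.4
```

>>> send_rows:
  steps:
    - [[0, 0, 0, 0, 0, 0, 1], [0, 0, 0, 0, 0, 0, 1], [0, 0, 0, 0, 0, 0, 1], [0, 0, 0, 0, 0, -0.3, 1], [0, 0, 0, 0, 0, -0.6, 1], [0, 0, 0, 0, 0, -0.6, 1], [0, 0, 0, 0, 0, -0.5, 1], [0, 0, 0, 0, 0.3, 0, 1], [0, 0, 0, 0, 0.7, 0, 1], [0, 0, 0, 0, 0.8, 0, 1], [0, 0, 0, 0, 0.8, 0, 1], [0, 0, 0, 0, 0.7, 0, 1], [0, 0, 0, 0, 0.4, 0, 1], [0, 0, 0, 0, 0, 0, 1], [0, 0, 0, 0, 0, 0, 1]]

```text
t: 7.13
position: [0.4901, 0.4943, 0.1124]
tcp_rot: [-0.001, -0.13, 0.991, -0.001]
wrist_force: [0.2, -0.7, -5.2]
gripper_width: 0.0377
gripper_force: 30.0
```

```bash
python3 - <<'E'
from fit import *
o=arm.observe(); print(o['t'],o['position'],toolR()[:,0],o['gripper_width'],o['gripper_force'],o['wrist_force'])
for cam,p0 in(('side',[.49,.496,.117,.26]),('top',[.49,.496,.117,.26])):
    arm.read_camera(cam); v=sees('carton_large',cam,near=p0[:3]); print(cam, v is not None and v[1].sum())
    if v: print(fit(LARGE,p0,[v],(0,1,2)))
E
```

```text
7.1333 [0.49007795 0.49434261 0.11242103] [-0.9660125  -0.25848429  0.00239197] 0.037734824525501746 29.99908983707428 [ 0.19521249 -0.6571843  -5.24500578]
side 857
(array([0.49124394, 0.50485633, 0.10825466, 0.26      ]), np.float64(0.7423209122156146))
top 208
(array([ 0.63031555,  1.12163296, -1.6382701 ,  0.26      ]), np.float64(0.7746402389356503))
```

>>> send_rows:
  steps:
    - [[0, 0, 0, 0, 0, 0.5, 1], [0, 0, 0, 0, 0, 0.6, 1], [0, 0, 0, 0, 0, 0.5, 1], [0, 0, 0, 0, 0, 0.25, 1], [0, 0, 0, 0, 0, 0.15, 1], [0, 0, 0, 0, 0, 0.07, 1], [0, 0, 0, 0, 0, 0, 1], [0, 0, 0, 0, 0, 0, 1], [0, 0, 0, 0, 0, 0, -1], [0, 0, 0, 0, 0, 0, -1], [0, 0, 0, 0, 0, 0, -1], [0, 0, 0, 0, 0, 0, -1], [0, 0, 0, 0, 0, 0, -1], [0, 0, 0, 0, 0, -0.5, -1], [0, 0, 0, 0, 0, -0.6, -1], [0, 0, 0, 0, 0, -0.5, 1], [0, 0, 0, 0, -0.4, 0, 1], [0, 0, 0, 0, -0.7, 0, 1], [0, 0, 0, 0, -0.5, 0, 1], [0, 0, 0, 0, 0, 0, 1]]

```text
t: 9.0
position: [0.5083, 0.4275, 0.0947]
tcp_rot: [-0.001, -0.128, 0.992, -0.002]
wrist_force: [0.3, 0.3, -0.6]
gripper_width: 0.0537
gripper_force: 0.0
```

```bash
python3 - <<'E'
from fit import *
o=arm.observe(); print(o['t'],o['position'],toolR()[:,0],o['gripper_width'],o['wrist_force'])
save('wrist','w2'); p0=[.49,.494,.031,.26]
v=sees('carton_large','wrist',near=p0[:3])
if v: print(fit(LARGE,p0,[v],(0,1,3)))
else: print(arm.find_in('carton_large','wrist'))
E
```

```text
9.0 [0.50833537 0.42747668 0.09467055] [-0.96717065 -0.25412146  0.00179288] 0.05368744522768782 [ 0.32297083  0.30967287 -0.58982508]
(array([0.49187916, 0.49602731, 0.031     , 0.26010161]), np.float64(0.5943414939081199))
```

View pics/w2.png

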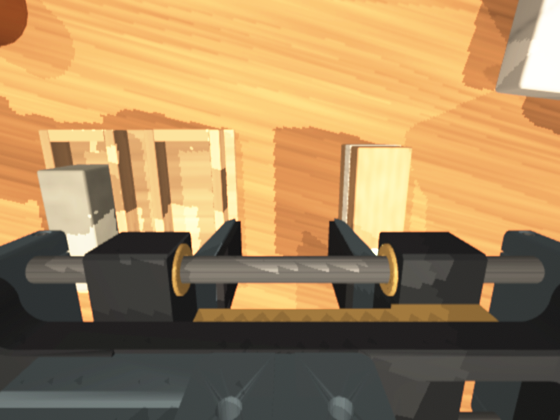

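The carton stands on edge at wrist (378,195), clear of the tidy. Now I tip it over with closed fingers.

>>> send_rows:
  steps:
    - [[0, 0, 0, 0, 0, 0, 1], [0, 0, 0, 0, 0, 0, 1], [0, 0, 0, 0, 0, 0.3, 1], [0, 0, 0, 0, 0, 0.4, 1], [0, 0, 0, 0, 0, 0.35, 1], [0, 0, 0, 0, 0, 0.1, 1], [0, 0, 0, 0, 0.2, 0, 1], [0, 0, 0, 0, 0.3, 0, 1], [0, 0, 0, 0, 0.2, 0, 1], [0, 0, 0, 0, 0.15, 0, 1], [0, 0, 0, 0, 0.15, 0, 1], [0, 0, 0, 0, 0.15, 0, 1], [0, 0, 0, 0, 0.15, 0, 1], [0, 0, 0, 0, 0.15, 0, 1], [0, 0, 0, 0, 0.15, 0, 1], [0, 0, 0, 0, 0.15, 0, 1], [0, 0, 0, 0, 0.15, 0, 1], [0, 0, 0, 0, 0.15, 0, 1], [0, 0, 0, 0, 0, 0, 1]]

```text
t: 10.68
position: [0.4862, 0.5127, 0.0489]
tcp_rot: [-0.0, -0.13, 0.992, 0.0]
wrist_force: [0.2, -0.1, 0.3]
gripper_width: 0.0006
gripper_force: 0.0
```

```bash
python3 - <<'E'
from fit import *
o=arm.observe(); print(o['t'],o['position'],o['gripper_width'],o['wrist_force'])
save('wrist','w3')
for m,p0 in((LARGE,[.49,.494,.031,.26]),(LFLAT,[.478,.54,.019,.26])):
    v=sees('carton_large','wrist',near=p0[:3])
    if v: print(fit(m,p0,[v],(0,1,3)))
E
```

```text
10.6833 [0.48622206 0.51266397 0.04889468] 0.0005532507855029882 [ 0.19008888 -0.05820846  0.2586893 ]
(array([0.47960104, 0.54192429, 0.019     , 0.25389963]), np.float64(0.50263496761546))
```

View pics/w3.png

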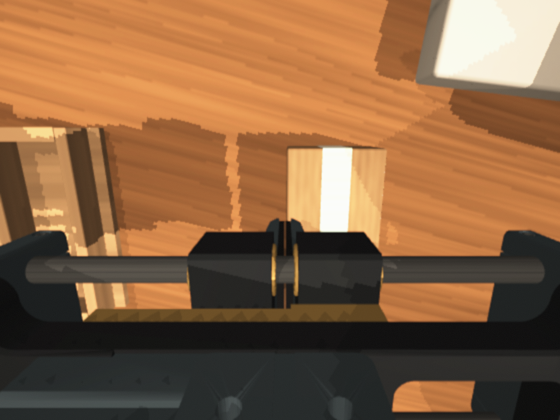

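It lies flat, spanning wrist columns 288–385. I back off to see all of it, opening the gripper.

>>> send_rows:
  steps:
    - [[0, 0, 0, 0, 0, -0.6, -1], [0, 0, 0, -0.3, 0.2, -0.7, -1], [0, 0, 0, -0.4, 0.3, -0.7, -1], [0, 0, 0, -0.3, 0.25, -0.5, -1], [0, 0, 0, 0, 0, 0, -1], [0, 0, 0, 0, 0, 0, -1], [0, 0, 0, 0, 0, 0, -1], [0, 0, 0, 0, 0, 0, -1]]

```text
t: 11.5
position: [0.5167, 0.549, 0.1471]
tcp_rot: [-0.002, -0.129, 0.992, -0.001]
wrist_force: [0.1, -0.4, 0.1]
gripper_width: 0.0511
gripper_force: 0.0
```

```bash
python3 - <<'E'
from fit import *
o=arm.observe(); print(o['t'],o['position'],o['gripper_width'])
im=save('wrist','w4')[:,:,::-1].copy()
p0=[.48,.542,.019,.26]
v=sees('carton_large','wrist',near=p0[:3]); t=sees('carton_large','top',near=p0[:3]); s=sees('carton_large','side',near=p0[:3])
print(v is None,t is None,s is None)
p,_=fit(LFLAT,p0,[v],(0,1,3)); print(p,_); ys,xs=np.where(v[1]); print(xs.min(),xs.max(),ys.min(),ys.max())
print(fit(LFLAT,p0,[v],(0,1,2,3)))
p[2]=.019; G=p[:3].copy(); G[2]=.012
plan(G,down(p[3]+np.pi))
E
```

```text
11.5 [0.51667697 0.54903518 0.14712267] 0.05113668428610638
False False False
[0.4794582  0.54392113 0.019      0.25611893] 0.9756893040452698
257 324 99 226
(array([0.47933055, 0.54391423, 0.02140693, 0.25566047]), np.float64(0.9793832164276206))
turn [-0.01 -0.02  0.05] shift [0.951 0.096 3.405]
```

>>> send_rows:
  steps:
    - [[0, 0, 0, 0.4, 0.1, 0.3, -1], [0, 0, 0, 0.4, 0, 0.3, -1], [0, 0, 0, 0.15, 0, 0.3, -1], [0, 0, 0, 0, 0, 0.4, -1], [0, 0, 0, 0, 0, 0.5, -1], [0, 0, 0, 0, 0, 0.5, -1], [0, 0, 0, 0, 0, 0.5, -1], [0, 0, 0, 0, 0, 0.4, -1], [0, 0, 0, 0, 0, 0.18, -1], [0, 0, 0, 0, 0, 0, -1], [0, 0, 0, 0, 0, 0, 1], [0, 0, 0, 0, 0, 0, 1], [0, 0, 0, 0, 0, 0, 1], [0, 0, 0, 0, 0, 0, 1], [0, 0, 0, 0, 0, 0, 1], [0, 0, 0, 0, 0, 0, 1], [0, 0, 0, 0, 0, 0, 1], [0, 0, 0, 0, 0, 0, 1]]

```text
t: 13.2
position: [0.4804, 0.5448, 0.0151]
tcp_rot: [0.001, -0.129, 0.992, 0.0]
wrist_force: [-0.3, -2.2, 5.2]
gripper_width: 0.062
gripper_force: 30.0
```

>>> send_rows:
  steps:
    - [[0, 0, 0, 0, 0, -0.3, 1], [0, 0, 0, 0, 0, -0.7, 1], [0, 0, 0.5, 0, 0, -1, 1], [0, 0, 0.5, 0, 0, -1, 1], [0, 0, 0.5, 0, 0, -1, 1], [0, 0, 0.37, 0, 0, -0.9, 1], [0, 0, 0, 0, -0.3, -0.7, 1], [0, 0, 0, 0, -0.6, -0.5, 1], [0, 0, 0, -0.05, -0.9, 0, 1], [0, 0, 0, -0.05, -1, 0, 1], [0, 0, 0, -0.05, -1, 0, 1], [0, 0, 0, -0.05, -1, 0, 1], [0, 0, 0, -0.05, -1, 0, 1], [0, 0, 0, -0.05, -1, 0, 1], [0, 0, 0, -0.05, -1, 0, 1], [0, 0, 0, -0.05, -1, 0, 1], [0, 0, 0, -0.05, -1, 0, 1], [0, 0, 0, -0.05, -1, 0, 1], [0, 0, 0, -0.05, -1, 0, 1], [0, 0, 0, 0, -1, 0, 1]]

```text
t: 14.87
position: [0.567, 0.038, 0.257]
tcp_rot: [-0.001, -0.064, 0.998, 0.0]
wrist_force: [0.4, -0.2, -4.4]
gripper_width: 0.062
gripper_force: 30.0
```

>>> send_rows:
  steps:
    - [[0, 0, 0, 0, -1, 0, 1], [0, 0, 0, 0, -1, 0, 1], [0, 0, 0, 0, -1, 0, 1], [0, 0, 0, 0, -1, 0, 1], [0, 0, 0, 0, -1, 0, 1], [0, 0, 0, 0, -0.8, 0, 1], [0, 0, 0, 0, -0.4, 0, 1], [0, 0, 0, 0, 0, 0, 1], [0, 0, 0, 0, 0, 0, 1], [0, 0, 0, 0, 0, 0, 1]]

```text
t: 15.7
position: [0.5991, -0.205, 0.2572]
tcp_rot: [-0.001, -0.065, 0.998, 0.001]
wrist_force: [0.1, 0.4, -4.7]
gripper_width: 0.0615
gripper_force: 30.0
```

```bash
python3 - <<'E'
from fit import *
o=arm.observe(); print(o['t'],o['position'],toolR().round(3).tolist(),o['gripper_width'])
im=save('wrist','w5')[:,:,::-1].copy(); c=cal('wrist')
p0=[.499,-.224,0,.129]
draw(im,BED,np.array(p0),c); draw(im,BED[1:],np.array(p0),c,(255,0,0))
v=sees('rack','wrist',near=[.55,-.22,.05]); print(v is not None)
if v:
    cs,_=cv2.findContours(v[1].astype(np.uint8),cv2.RETR_EXTERNAL,cv2.CHAIN_APPROX_NONE); cv2.drawContours(im,cs,-1,(0,255,0),1)
v=sees('carton_large','wrist')
if v:
    cs,_=cv2.findContours(v[1].astype(np.uint8),cv2.RETR_EXTERNAL,cv2.CHAIN_APPROX_NONE); cv2.drawContours(im,cs,-1,(255,0,255),1)
cv2.imwrite('pics/w5d.png',im)
E
```

```text
15.7 [ 0.59906827 -0.20498489  0.25722592] [[-0.992, -0.129, -0.002], [-0.129, 0.992, 0.002], [0.001, 0.002, -1.0]] 0.06146285400317632
True
```

View pics/w5d.png

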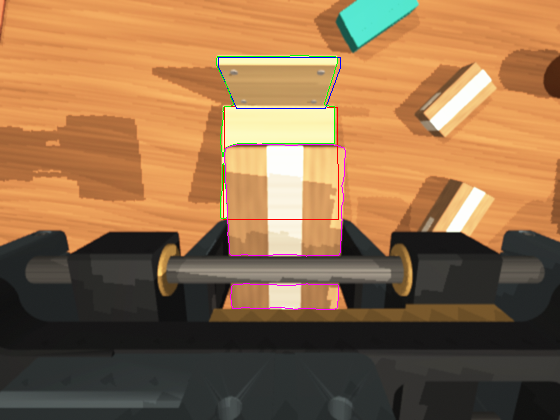

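The rack model (blue/red) sits on the wrist picture's rack closely (backstop foot at row 107, cols 236–328). The held carton's near end is at row 146. I refine the rack pose and the carton-in-hand offset.

```bash
cat > rk.py <<'E'
from fit import *
import pickle
M=pickle.load(open('M.pkl','rb')); ct,cs=cal('top'),cal('side'); c=cal('wrist')
v=sees('rack','wrist',near=[.55,-.22,.05])[1]; car=sees('carton_large','wrist')[1]
ign=cv2.dilate(car.astype(np.uint8),np.ones((7,7)))>0; ign[212:]=True
def cost(p,views):
    s=0
    for cc,r,ig in views:
        m=mask(BED,p,cc,4); r4=cv2.resize(r.astype(np.uint8),None,fx=4,fy=4,interpolation=0); k=1-cv2.resize(ig.astype(np.uint8),None,fx=4,fy=4,interpolation=0)
        s+=1-(m&r4&k).sum()/((m|r4)&k).sum()
    return s/len(views)
z=np.zeros((420,560),bool); W=(c,v,ign); T=(ct,M['top','rack'][0][0],z); S=(cs,M['side','rack'][0][0],z)
sc=np.array([.01,.01,.01,.1]); p0=np.array([.499,-.224,0,.129])
for n,V,fr in(('W',[W],[0,1,3]),('T',[T],[0,1,3]),('WTS',[W,T,S],[0,1,2,3])):
    f=lambda u:(lambda p:cost(p,V))(p0+np.eye(4)[fr].T@(u*sc[fr]))
    r=minimize(f,np.zeros(len(fr)),method='Nelder-Mead',options=dict(initial_simplex=np.vstack([np.zeros(len(fr)),np.eye(len(fr))*.6]),xatol=.01,fatol=1e-4,maxiter=120))
    print(n,(p0+np.eye(4)[fr].T@(r.x*sc[fr])).round(4),round(r.fun,4))
# carton in tool: near-end edges
o=arm.observe(); P=o['position']; R=toolR()
cols=np.arange(240,335,15); top=[np.where(car[:,k])[0].min() for k in cols]; print('near end rows',top)
oo,_=ray(0,(280,140),c); ot=R.T@(oo-P)
for k,row in zip(cols,top):
    d=R.T@ray(0,(k,row),c)[1]; print(k,[(ot+d*((zt-ot[2])/d[2]))[:2].round(4).tolist() for zt in(.0151-.038,.0151)])
E
python3 rk.py
```

```text
W [ 0.4989 -0.2264  0.      0.131 ] 0.0199
T [ 0.4987 -0.2223  0.      0.116 ] 0.0301
WTS [ 0.4978 -0.2259 -0.0051  0.1403] 0.048
near end rows [np.int64(144), np.int64(144), np.int64(144), np.int64(145), np.int64(144), np.int64(144), np.int64(144)]
240 [[0.0625, -0.0221], [0.061, -0.0278]]
255 [[0.0625, -0.0146], [0.061, -0.0184]]
270 [[0.0625, -0.0071], [0.061, -0.009]]
285 [[0.062, 0.0004], [0.0604, 0.0004]]
300 [[0.0625, 0.0079], [0.061, 0.0098]]
315 [[0.0625, 0.0154], [0.061, 0.0193]]
330 [[0.0625, 0.0229], [0.061, 0.0287]]
```

```bash
cat >> fit.py <<'E'
O=np.array([.4987,-.2255,.022]); YAW=.13
def bedR(): return Ro.from_euler('z',YAW).as_matrix()@Rb
def bedtool(): B=bedR(); return np.column_stack([-B[:,0],B[:,1],-B[:,2]])
def bedpos(x,y,z): return O+bedR()@[x,y,z]
def inbed():
    o=arm.observe(); B=bedR(); T=toolR(); print('t',round(o['t'],2),'bed xyz',(B.T@(o['position']-O)).round(4),'rotdev deg',np.degrees(Ro.from_matrix(bedtool().T@T).as_rotvec()).round(2),'w',round(o['gripper_width'],4),'f',(B.T@o['wrist_force']).round(1))
E
python3 - <<'E'
from fit import *
plan(bedpos(.076,0,.075),bedtool()); print(bedpos(.076,0,.075))
E
```

```text
turn [ 0.01 -4.3   0.01] shift [ 2.296 -0.18   3.006]
[ 0.54871593 -0.21896105  0.11610977]
```

>>> send_rows:
  steps:
    - [[0, -0.7, 0, 0, 0, 0, 1], [0, -0.9, 0, 0, 0, 0, 1], [0, -0.9, 0, 0, 0, 0, 1], [0, -0.9, 0, 0, 0, 0, 1], [0, -0.9, 0, 0, 0, 0, 1], [0, 0, 0, 0.4, -0.03, 0, 1], [0, 0, 0, 0.7, -0.05, 0, 1], [0, 0, 0, 0.7, -0.05, 0.2, 1], [0, 0, 0, 0.5, -0.05, 0.5, 1], [0, 0, 0, 0, 0, 0.7, 1], [0, 0, 0, 0, 0, 0.7, 1], [0, 0, 0, 0, 0, 0.6, 1], [0, 0, 0, 0, 0, 0.3, 1], [0, 0, 0, 0, 0, 0, 1], [0, 0, 0, 0, 0, 0, 1], [0, 0, 0, 0, 0, 0, 1]]

```text
t: 17.28
position: [0.5491, -0.2202, 0.1174]
tcp_rot: [0.15, -0.064, 0.987, 0.009]
wrist_force: [0.0, -0.2, -5.7]
gripper_width: 0.0621
gripper_force: 30.0
```

```bash
python3 - <<'E'
from fit import *
inbed(); plan(bedpos(.072,0,.018),bedtool())
E
```

```text
t 17.28 bed xyz [ 0.0766 -0.0013  0.0762] rotdev deg [ 0.08 -0.11  0.  ] w 0.0621 f [-1.7 -0.2 -5.4]
turn [-0.02  0.03 -0.  ] shift [0.115 0.032 1.455]
```

>>> send_rows:
  steps:
    - [[0, 0, 0, 0.05, 0.03, 0.3, 1], [0, 0, 0, 0.07, 0, 0.4, 1], [0, 0, 0, 0, 0, 0.4, 1], [0, 0, 0, 0, 0, 0.25, 1], [0, 0, 0, 0, 0, 0.1, 1], [0, 0, 0, 0, 0, 0, 1], [0, 0, 0, 0.1, 0, 0, 1], [0, 0, 0, 0.1, 0, 0, 1], [0, 0, 0, 0.1, 0, 0, 1], [0, 0, 0, 0, 0, 0, 1], [0, 0, 0, 0, 0, 0, 1]]

```text
t: 18.2
position: [0.5501, -0.2192, 0.0569]
tcp_rot: [0.151, -0.063, 0.987, 0.009]
wrist_force: [3.0, 1.5, -2.1]
gripper_width: 0.062
gripper_force: 30.0
```

```bash
python3 - <<'E'
from fit import *
inbed()
E
```

```text
t 18.2 bed xyz [ 0.0598 -0.0004  0.018 ] rotdev deg [ 0.09 -0.16  0.1 ] w 0.062 f [ 2.4  1.1 -3. ]
```

>>> send_rows:
  steps:
    - [[0, 0, 0, 0.03, 0, 0.05, 1], [0, 0, 0, 0.02, 0, 0.05, 1], [0, 0, 0, 0, 0, 0.03, 1], [0, 0, 0, 0, 0, 0, 1], [0, 0, 0, 0, 0, 0, 1]]

```text
t: 18.62
position: [0.551, -0.2198, 0.0546]
tcp_rot: [0.152, -0.063, 0.986, 0.008]
wrist_force: [-5.5, 1.2, 20.4]
gripper_width: 0.0615
gripper_force: 30.0
```

```bash
python3 - <<'E'
from fit import *
inbed()
E
```

```text
t 18.62 bed xyz [ 0.0599 -0.0011  0.0156] rotdev deg [ 0.18 -0.37  0.07] w 0.0615 f [ 1.   1.9 21.1]
```

>>> send_rows:
  steps:
    - [[0, 0, 0, 0, 0, -0.03, -1], [0, 0, 0, 0, 0, 0, -1], [0, 0, 0, 0, 0, 0, -1], [0, 0, 0, 0, 0, 0, -1], [0, 0, 0, 0, 0, 0, -1], [0, 0, 0, 0, 0, -0.4, -1], [0, 0, 0, 0, 0, -0.7, -1], [0, 0, 0, 0, 0, -0.8, -1], [0, 0, 0, -0.4, 0, -0.8, -1], [0, 0, 0, -0.4, 0, -0.5, -1], [0, 0, 0, 0, 0, 0, -1], [0, 0, 0, 0, 0, 0, -1], [0, 0, 0, 0, 0, 0, -1]]

```text
t: 19.7
position: [0.5406, -0.2193, 0.1817]
tcp_rot: [0.148, -0.064, 0.987, 0.01]
wrist_force: [-0.6, -0.0, -0.0]
gripper_width: 0.0911
gripper_force: 0.0
```

```bash
cat >> fit.py <<'E'
def edges(name,zt,L,w,h,extra=()):
    """fit carton on bed: bed x centre,y,yaw with top at zt"""
    c=cal('wrist'); v=sees(name,'wrist',near=bedpos(L/2,0,zt)); B=bedR()
    if v is None: print(name,'not seen'); return
    r4=cv2.resize(v[1].astype(np.uint8),None,fx=4,fy=4,interpolation=0)
    def f(u):
        P=cb(L,w,h)@Ro.from_euler('z',u[2]*.05).as_matrix().T+[L/2+u[0]*.005,u[1]*.005,zt-h/2]
        q=proj(None,P@B.T+O,c); m=np.zeros_like(r4); cv2.fillConvexPoly(m,cv2.convexHull(((q+.5)*4).astype(np.float32)).round().astype(np.int32),1)
        return 1-(m&r4).sum()/(m|r4).sum()
    r=minimize(f,np.zeros(3),method='Nelder-Mead',options=dict(initial_simplex=np.vstack([np.zeros(3),np.eye(3)]),xatol=.01,fatol=1e-4))
    print(name,'bed low end x mm',round(r.x[0]*5,1),'y mm',round(r.x[1]*5,1),'yaw deg',round(np.degrees(r.x[2]*.05),2),'iou',round(1-r.fun,3))
E
python3 - <<'E'
from fit import *
inbed(); im=save('wrist','w6'); edges('carton_large',.038,.12,.062,.038)
for q,parts,p0 in [('carton_medium',MED,[.6216,.047,.017,-.35]),('carton_small',SMALL,[.463,.011,.015,-.643])]:
    v=sees(q,near=p0[:3])
    if v is None: print(q,None); continue
    ys,xs=np.where(v[1]); print(q,xs.min(),xs.max(),ys.min(),ys.max())
    for fr in((0,1,3),(0,1,2,3)): print(fit(parts,p0,[v],fr))
E
```

```text
t 19.7 bed xyz [0.0876 0.0007 0.14  ] rotdev deg [-0.07  0.12  0.06] w 0.0911 f [-0.6  0.   0.2]
carton_large bed low end x mm -1.9 y mm -1.3 yaw deg -0.26 iou 0.98
carton_medium 431 531 190 249
(array([ 0.62060618,  0.04643302,  0.017     , -0.3465955 ]), np.float64(0.47031552354332407))
(array([ 0.67499048,  0.19917693, -0.13999419, -1.45074371]), np.float64(0.7455029482745752))
carton_small 457 559 54 152
(array([ 0.46194832,  0.00700582,  0.015     , -0.62986329]), np.float64(0.9713724813392588))
(array([ 0.46250977,  0.0102337 ,  0.01057027, -0.6323051 ]), np.float64(0.9786305147058824))
```

```bash
python3 - <<'E'
from fit import *
plan([.654,.035,.20],down(-.35+np.pi))
E
```

```text
turn [1.05 4.17 6.8 ] shift [-0.482  6.948 -0.466]
```

>>> send_rows:
  steps:
    - [[0.131, 0.521, 0.85, 0, 0, 0, -1], [0.131, 0.521, 0.85, 0, 0, 0, -1], [0.131, 0.521, 0.85, 0, 0, 0, -1], [0.131, 0.521, 0.85, 0, 0, 0, -1], [0.131, 0.521, 0.85, 0, 0, 0, -1], [0.131, 0.521, 0.85, 0, 0, 0, -1], [0.131, 0.521, 0.85, 0, 0, 0, -1], [0.131, 0.521, 0.85, 0, 0, 0, -1], [0, 0, 0, -0.06, 0.6, -0.06, -1], [0, 0, 0, -0.06, 0.9, -0.06, -1], [0, 0, 0, -0.06, 0.95, -0.06, -1], [0, 0, 0, -0.06, 0.95, -0.06, -1], [0, 0, 0, -0.06, 0.95, -0.06, -1], [0, 0, 0, -0.06, 0.95, -0.06, -1], [0, 0, 0, -0.06, 0.95, -0.06, -1], [0, 0, 0, -0.06, 0.7, -0.05, -1], [0, 0, 0, 0, 0, 0, -1], [0, 0, 0, 0, 0, 0, -1], [0, 0, 0, 0, 0, 0, -1]]

```text
t: 21.48
position: [0.654, 0.0343, 0.2007]
tcp_rot: [0.001, 0.174, 0.985, -0.001]
wrist_force: [0.1, 0.4, 0.1]
gripper_width: 0.0912
gripper_force: 0.0
```

```bash
cat > look.py <<'E'
from fit import *
import sys
q=sys.argv[1]; x,y,yaw=map(float,sys.argv[2:5]); parts,h={'carton_medium':(MED,.034),'carton_small':(SMALL,.030)}[q]
o=arm.observe(); print(o['t'],o['position'],o['gripper_width'])
arm.read_camera('wrist'); p0=[x,y,h/2,yaw]; v=sees(q,near=p0[:3])
ys,xs=np.where(v[1]); print(xs.min(),xs.max(),ys.min(),ys.max())
p,s=fit(parts,p0,[v],(0,1,3)); print(p,s); print(fit(parts,p0,[v]))
plan([p[0],p[1],.013],down(p[3]+np.pi))
E
python3 look.py carton_medium .621 .047 -.35
```

```text
21.4833 [0.65403661 0.03433619 0.20073582] 0.09116617333004542
261 310 115 205
[ 0.6224565   0.04711488  0.017      -0.31629999] 0.9787882785815852
(array([ 0.62253106,  0.04698568,  0.01443389, -0.32648368]), np.float64(0.9833160928033102))
turn [-0.02  0.04 -0.5 ] shift [0.857 0.077 4.708]
```

>>> send_rows:
  steps:
    - [[0, 0, -0.45, 0, 0, 0, -1], [0, 0, 0, 0.4, 0.08, 0.4, -1], [0, 0, 0, 0.4, 0, 0.6, -1], [0, 0, 0, 0.06, 0, 0.7, -1], [0, 0, 0, 0, 0, 0.8, -1], [0, 0, 0, 0, 0, 0.8, -1], [0, 0, 0, 0, 0, 0.7, -1], [0, 0, 0, 0, 0, 0.5, -1], [0, 0, 0, 0, 0, 0.16, -1], [0, 0, 0, 0, 0, 0, -1], [0, 0, 0, 0, 0, 0, 1], [0, 0, 0, 0, 0, 0, 1], [0, 0, 0, 0, 0, 0, 1], [0, 0, 0, 0, 0, 0, 1], [0, 0, 0, 0, 0, 0, 1], [0, 0, 0, 0, 0, 0, 1], [0, 0, 0, 0, 0, 0, 1], [0, 0, 0, 0, 0, 0, 1]]

```text
t: 23.08
position: [0.6238, 0.0481, 0.0159]
tcp_rot: [0.002, 0.158, 0.987, -0.001]
wrist_force: [-1.3, -1.6, 5.0]
gripper_width: 0.054
gripper_force: 30.0
```

```bash
python3 - <<'E'
from fit import *
o=arm.observe(); print(o['t'],o['position'],o['gripper_width'],o['gripper_force'],toolR()[:,0])
p=o['position']; P1=p+[0,0,.22]
plan(bedpos(.115,-.0008,.16),bedtool(),P1); print(P1,bedpos(.115,-.0008,.16))
E
```

```text
23.0833 [0.62382791 0.04813878 0.01594205] 0.054015422881513696 30.00094771385193 [-0.94988058  0.31258254 -0.00436345]
turn [-0.99 -4.17 -6.36] shift [ 2.516 -6.398 -0.069]
[0.62382791 0.04813878 0.23594205] [ 0.56085611 -0.21818068  0.20883866]
```

>>> send_rows:
  steps:
    - [[0, 0, 0, 0, 0, -0.4, 1], [0, 0, 0, 0, 0, -0.8, 1], [0, 0, 0, 0, 0, -0.9, 1], [0, 0, 0, 0, 0, -1, 1], [0, 0, 0, 0, 0, -1, 1], [0, 0, 0, 0, 0, -0.9, 1], [0, 0, 0, 0, 0, -0.5, 1], [-0.124, -0.521, -0.795, 0, 0, 0, 1], [-0.124, -0.521, -0.795, 0, 0, 0, 1], [-0.124, -0.521, -0.795, 0, 0, 0, 1], [-0.124, -0.521, -0.795, 0, 0, 0, 1], [-0.124, -0.521, -0.795, 0, 0, 0, 1], [-0.124, -0.521, -0.795, 0, 0, 0, 1], [-0.124, -0.521, -0.795, 0, 0, 0, 1], [-0.124, -0.521, -0.795, 0, 0, 0, 1], [0, 0, 0, 0.3, -0.5, 0, 1], [0, 0, 0, 0.4, -0.9, 0, 1], [0, 0, 0, 0.4, -0.9, 0, 1], [0, 0, 0, 0.4, -0.9, 0, 1], [0, 0, 0, 0.4, -0.9, 0, 1]]

```text
t: 24.75
position: [0.5704, -0.1242, 0.2112]
tcp_rot: [0.148, -0.064, 0.987, 0.011]
wrist_force: [2.0, -0.4, -3.5]
gripper_width: 0.0537
gripper_force: 30.0
```

>>> send_rows:
  steps:
    - [[0, 0, 0, 0.4, -0.9, 0, 1], [0, 0, 0, 0.2, -0.9, 0, 1], [0, 0, 0, 0, -0.5, 0, 1], [0, 0, 0, 0, 0, 0, 1], [0, 0, 0, 0, 0, 0, 1], [0, 0, 0, 0, 0, 0, 1]]

```text
t: 25.25
position: [0.5605, -0.2166, 0.2045]
tcp_rot: [0.148, -0.064, 0.987, 0.011]
wrist_force: [-0.1, 0.0, -2.7]
gripper_width: 0.054
gripper_force: 30.0
```

```bash
cat > held.py <<'E'
from fit import *
import sys
q,h,zb,L=sys.argv[1],*map(float,sys.argv[2:5]); inbed(); c=cal('wrist'); o=arm.observe(); P=o['position']; R=toolR()
arm.read_camera('wrist')
L_=arm.silhouettes(q,'wrist')
for r in L_[:3]: print(np.round(r['box']),round(r['score'],2))
def near(r):
    u=(r['box'][0]+r['box'][2])/2; return abs(u-284)
car=min([r for r in L_ if r['box'][1]>60],key=near)['region']
cols=np.arange(255,316,15); oo,_=ray(0,(280,140),c); ot=R.T@(oo-P)
for k in cols:
    w=np.where(car[:,k])[0]
    if len(w):
        d=R.T@ray(0,(k,w.min()),c)[1]; print(k,w.min(),(ot+d*((zb-h-ot[2])/d[2]))[:2].round(4))
E
python3 held.py carton_medium .034 .0159 .104
```

```text
t 25.25 bed xyz [0.1136 0.0008 0.1559] rotdev deg [-0.15  0.13  0.07] w 0.054 f [-0.9  0.  -2.6]
[234. 156. 337. 311.] 0.56
255 157 [ 0.0556 -0.0155]
270 157 [ 0.0556 -0.0077]
285 158 [0.0551 0.0001]
300 158 [0.0551 0.0079]
315 157 [0.0556 0.0157]
```

>>> send_rows:
  steps:
    - [[0, 0, 0, 0.3, -0.04, 0.1, 1], [0, 0, 0, 0.5, 0, 0.3, 1], [0, 0, 0, 0.34, 0, 0.4, 1], [0, 0, 0, 0.1, 0, 0.5, 1], [0, 0, 0, 0, 0, 0.5, 1], [0, 0, 0, 0, 0, 0.4, 1], [0, 0, 0, 0, 0, 0.2, 1], [0, 0, 0, 0, 0, 0.07, 1], [0, 0, 0, 0, 0, 0, 1], [0, 0, 0, 0.1, 0, 0, 1], [0, 0, 0, 0.1, 0, 0, 1], [0, 0, 0, 0.1, 0, 0, 1], [0, 0, 0, 0, 0, 0, 1], [0, 0, 0, 0, 0, 0, 1]]

```text
t: 26.52
position: [0.5317, -0.2231, 0.0934]
tcp_rot: [0.149, -0.064, 0.987, 0.01]
wrist_force: [0.9, -0.6, -3.5]
gripper_width: 0.0538
gripper_force: 30.0
```

```bash
python3 - <<'E'
from fit import *
inbed()
E
```

```text
t 26.52 bed xyz [ 0.0527 -0.0019  0.0585] rotdev deg [-0.01 -0.01  0.07] w 0.0538 f [-0.2 -0.7 -3.6]
```

>>> send_rows:
  steps:
    - [[0, 0, 0, 0.05, 0.02, 0, 1], [0, 0, 0, 0.05, 0, 0.05, 1], [0, 0, 0, 0, 0, 0.06, 1], [0, 0, 0, 0, 0, 0.05, 1], [0, 0, 0, 0, 0, 0, 1], [0, 0, 0, 0, 0, 0, 1]]

```text
t: 27.02
position: [0.532, -0.2234, 0.0893]
tcp_rot: [0.152, -0.064, 0.986, 0.009]
wrist_force: [-4.1, 1.1, 18.2]
gripper_width: 0.0541
gripper_force: 30.0
```

```bash
python3 - <<'E'
from fit import *
inbed()
E
```

```text
t 27.02 bed xyz [ 0.0517 -0.0022  0.0544] rotdev deg [ 0.16 -0.32  0.05] w 0.0541 f [ 1.6  1.7 18.5]
```

>>> send_rows:
  steps:
    - [[0, 0, 0, 0, 0, -0.04, -1], [0, 0, 0, 0, 0, 0, -1], [0, 0, 0, 0, 0, 0, -1], [0, 0, 0, 0, 0, 0, -1], [0, 0, 0, 0, 0, 0, -1], [0, 0, 0, 0, 0, -0.4, -1], [0, 0, 0, 0, 0, -0.8, -1], [0, 0, 0, -0.4, 0, -0.9, -1], [0, 0, 0, -0.4, 0, -0.7, -1], [0, 0, 0, 0, 0, 0, -1], [0, 0, 0, 0, 0, 0, -1], [0, 0, 0, 0, 0, 0, -1]]

```text
t: 28.02
position: [0.5262, -0.2223, 0.2024]
tcp_rot: [0.148, -0.064, 0.987, 0.011]
wrist_force: [-0.2, 0.0, -0.2]
gripper_width: 0.091
gripper_force: 0.0
```

```bash
python3 - <<'E'
from fit import *
inbed(); im=save('wrist','w7'); edges('carton_large',.038,.12,.062,.038); edges('carton_medium',.072,.104,.054,.034)
l=np.array([np.cos(-.63),np.sin(-.63)]); p=np.array([.4621,.008])+.035*l
plan([p[0],p[1],.20],down(-.63+np.pi)); print(p)
E
```

```text
t 28.02 bed xyz [ 0.0797 -0.0004  0.1642] rotdev deg [-0.12  0.14  0.05] w 0.091 f [-0.3  0.  -0.1]
carton_large bed low end x mm 55.7 y mm -1.7 yaw deg -14.24 iou 0.037
carton_medium bed low end x mm -2.5 y mm -2.3 yaw deg -0.18 iou 0.978
turn [ 1.66  4.02 10.79] shift [3.805 3.71  0.039]
[ 0.49038096 -0.01262007]
```

View pics/w7.png

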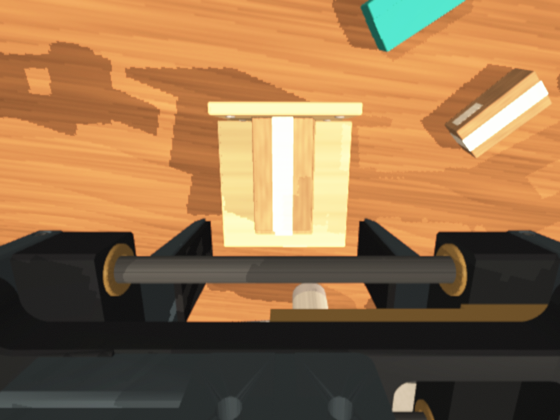

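The wrist view shows the medium carton (253–313, 117–235) against the backstop and centred on the board (219–350), with the large one under it. Next, the small carton, brown with tape, at upper right (500,115).

>>> send_rows:
  steps:
    - [[0.128, 0.309, 0.83, 0, 0, 0, -1], [0.128, 0.309, 0.83, 0, 0, 0, -1], [0.128, 0.309, 0.83, 0, 0, 0, -1], [0.128, 0.309, 0.83, 0, 0, 0, -1], [0.128, 0.309, 0.83, 0, 0, 0, -1], [0.128, 0.309, 0.83, 0, 0, 0, -1], [0.128, 0.309, 0.83, 0, 0, 0, -1], [0.128, 0.309, 0.83, 0, 0, 0, -1], [0.128, 0.309, 0.83, 0, 0, 0, -1], [0.128, 0.309, 0.83, 0, 0, 0, -1], [0.128, 0.309, 0.83, 0, 0, 0, -1], [0.128, 0.309, 0.83, 0, 0, 0, -1], [0.128, 0.309, 0.83, 0, 0, 0, -1], [0, 0, 0, 0.5, 0.5, 0, -1], [0, 0, 0, 0.7, 0.7, 0, -1], [0, 0, 0, 0.7, 0.7, 0, -1], [0, 0, 0, 0.7, 0.7, 0, -1], [0, 0, 0, 0.7, 0.7, 0, -1], [0, 0, 0, 0.5, 0.4, 0, -1]]

```text
t: 29.75
position: [0.49, -0.0107, 0.2017]
tcp_rot: [0.001, 0.309, 0.951, -0.0]
wrist_force: [0.4, 0.3, -0.2]
gripper_width: 0.0909
gripper_force: 0.0
```

>>> send_rows:
  steps:
    - [[0, 0, 0, 0, 0, 0, -1], [0, 0, 0, 0, 0, 0, -1], [0, 0, 0, 0, 0, 0, -1]]

```text
t: 30.0
position: [0.4913, -0.014, 0.2023]
tcp_rot: [0.002, 0.31, 0.951, -0.001]
wrist_force: [0.3, -0.2, -0.2]
gripper_width: 0.091
gripper_force: 0.0
```

```bash
python3 look.py carton_small .4621 .008 -.63
```

```text
30.0 [ 0.49133505 -0.01403665  0.20228929] 0.09099031921012202
264 304 121 195
[ 0.4618687   0.00617241  0.015      -0.63856543] 0.9707610900801037
(array([ 0.46195761,  0.0063777 ,  0.01521786, -0.63309971]), np.float64(0.9717939074840165))
turn [-0.01  0.06  0.1 ] shift [ 0.907 -0.025  4.737]
```

>>> send_rows:
  steps:
    - [[0, 0, 0.1, 0, 0, 0, -1], [0, 0, 0, 0.4, -0.03, 0.4, -1], [0, 0, 0, 0.4, 0, 0.7, -1], [0, 0, 0, 0.1, 0, 0.8, -1], [0, 0, 0, 0, 0, 0.8, -1], [0, 0, 0, 0, 0, 0.8, -1], [0, 0, 0, 0, 0, 0.7, -1], [0, 0, 0, 0, 0, 0.45, -1], [0, 0, 0, 0, 0, 0.22, -1], [0, 0, 0, 0, 0, 0, -1], [0, 0, 0, 0, 0, 0, 1], [0, 0, 0, 0, 0, 0, 1], [0, 0, 0, 0, 0, 0, 1], [0, 0, 0, 0, 0, 0, 1], [0, 0, 0, 0, 0, 0, 1], [0, 0, 0, 0, 0, 0, 1], [0, 0, 0, 0, 0, 0, 1], [0, 0, 0, 0, 0, 0, 1], [0, 0, 0, 0, 0, 0, 1]]

```text
t: 31.68
position: [0.4626, 0.0064, 0.0083]
tcp_rot: [0.002, 0.313, 0.95, -0.001]
wrist_force: [0.0, 0.7, 4.1]
gripper_width: 0.0457
gripper_force: 30.0
```

```bash
python3 - <<'E'
from fit import *
o=arm.observe(); print(o['t'],o['position'],o['gripper_width'],o['gripper_force'],toolR()[:,0])
P1=o['position']+[0,0,.24]; plan(bedpos(.105,-.001,.18),bedtool(),P1); print(P1,bedpos(.105,-.001,.18))
E
```

```text
31.6833 [0.46259068 0.0063618  0.00829383] 0.04566153807136773 30.000514090061188 [-0.803929    0.59470635 -0.00474551]
turn [ -1.67  -4.02 -10.9 ] shift [-1.09  -5.89   0.947]
[0.46259068 0.0063618  0.24829383] [ 0.54554875 -0.22038363  0.22499019]
```

>>> send_rows:
  steps:
    - [[0, 0, 0, 0, 0, -0.4, 1], [0, 0, 0, 0, 0, -0.8, 1], [0, 0, 0, 0, 0, -1, 1], [0, 0, 0, 0, 0, -1, 1], [0, 0, 0, 0, 0, -1, 1], [0, 0, 0, 0, 0, -1, 1], [0, 0, 0, 0, 0, -0.8, 1], [-0.128, -0.309, -0.838, 0, 0, 0, 1], [-0.128, -0.309, -0.838, 0, 0, 0, 1], [-0.128, -0.309, -0.838, 0, 0, 0, 1], [-0.128, -0.309, -0.838, 0, 0, 0, 1], [-0.128, -0.309, -0.838, 0, 0, 0, 1], [-0.128, -0.309, -0.838, 0, 0, 0, 1], [-0.128, -0.309, -0.838, 0, 0, 0, 1], [-0.128, -0.309, -0.838, 0, 0, 0, 1], [-0.128, -0.309, -0.838, 0, 0, 0, 1], [-0.128, -0.309, -0.838, 0, 0, 0, 1], [-0.128, -0.309, -0.838, 0, 0, 0, 1], [-0.128, -0.309, -0.838, 0, 0, 0, 1], [-0.128, -0.309, -0.838, 0, 0, 0, 1]]

```text
t: 33.35
position: [0.4605, 0.0071, 0.2469]
tcp_rot: [0.148, -0.066, 0.987, 0.01]
wrist_force: [-0.2, 0.4, -3.2]
gripper_width: 0.046
gripper_force: 30.0
```

>>> send_rows:
  steps:
    - [[0, 0, 0, -0.15, -0.5, 0.1, 1], [0, 0, 0, -0.15, -0.9, 0.1, 1], [0, 0, 0, -0.15, -0.95, 0.15, 1], [0, 0, 0, -0.15, -0.95, 0.15, 1], [0, 0, 0, -0.15, -0.95, 0.15, 1], [0, 0, 0, -0.15, -0.95, 0.15, 1], [0, 0, 0, -0.19, -0.69, 0.15, 1], [0, 0, 0, 0, 0, 0, 1], [0, 0, 0, 0, 0, 0, 1], [0, 0, 0, 0, 0, 0, 1]]

```text
t: 34.18
position: [0.5435, -0.2192, 0.2234]
tcp_rot: [0.148, -0.064, 0.987, 0.011]
wrist_force: [0.0, 0.8, -2.3]
gripper_width: 0.0459
gripper_force: 30.0
```

```bash
python3 held.py carton_small .030 .0083 .086
```

```text
t 34.18 bed xyz [0.1028 0.0005 0.179 ] rotdev deg [-0.1   0.17  0.05] w 0.0459 f [-0.5  0.8 -2.2]
[361.   0. 425.  29.] 0.82
[238. 173. 329. 309.] 0.77
255 175 [ 0.0467 -0.0154]
270 172 [ 0.0483 -0.0076]
285 173 [0.0477 0.0001]
300 174 [0.0472 0.0079]
315 174 [0.0472 0.0156]
```

>>> send_rows:
  steps:
    - [[0, 0, 0, 0.3, -0.01, 0.1, 1], [0, 0, 0, 0.5, 0, 0.3, 1], [0, 0, 0, 0.32, 0, 0.4, 1], [0, 0, 0, 0.1, 0, 0.5, 1], [0, 0, 0, 0, 0, 0.5, 1], [0, 0, 0, 0, 0, 0.4, 1], [0, 0, 0, 0, 0, 0.17, 1], [0, 0, 0, 0, 0, 0.05, 1], [0, 0, 0, 0, 0, 0, 1], [0, 0, 0, 0.1, 0, 0, 1], [0, 0, 0, 0.1, 0, 0, 1], [0, 0, 0, 0.05, 0, 0, 1], [0, 0, 0, 0, 0, 0, 1], [0, 0, 0, 0, 0, 0, 1]]

```text
t: 35.45
position: [0.517, -0.2241, 0.1152]
tcp_rot: [0.149, -0.064, 0.987, 0.009]
wrist_force: [0.0, 0.5, -2.0]
gripper_width: 0.0458
gripper_force: 30.0
```

```bash
python3 - <<'E'
from fit import *
inbed()
E
```

```text
t 35.45 bed xyz [ 0.0451 -0.001   0.0836] rotdev deg [ 0.05 -0.01  0.03] w 0.0458 f [-0.5  0.5 -2. ]
```

No contact yet. I push on toward the backstop just above the medium carton, then set it down.

>>> send_rows:
  steps:
    - [[0, 0, 0, 0.05, 0, 0, 1], [0, 0, 0, 0.05, 0, 0, 1], [0, 0, 0, 0, 0, 0, 1], [0, 0, 0, 0, 0, 0, 1]]

```text
t: 35.78
position: [0.5144, -0.2245, 0.1143]
tcp_rot: [0.15, -0.064, 0.987, 0.009]
wrist_force: [4.2, 1.7, -0.2]
gripper_width: 0.0457
gripper_force: 30.0
```

```bash
python3 - <<'E'
from fit import *
inbed()
E
```

```text
t 35.78 bed xyz [ 0.0423 -0.0011  0.0835] rotdev deg [ 0.06 -0.11  0.05] w 0.0457 f [ 4.1  1.1 -1.5]
```

>>> send_rows:
  steps:
    - [[0, 0, 0, 0.01, 0, 0.05, 1], [0, 0, 0, 0.01, 0, 0.05, 1], [0, 0, 0, 0, 0, 0.03, 1], [0, 0, 0, 0, 0, 0, 1], [0, 0, 0, 0, 0, 0, 1]]

```text
t: 36.2
position: [0.5152, -0.2249, 0.1117]
tcp_rot: [0.151, -0.064, 0.986, 0.008]
wrist_force: [-5.5, 1.1, 19.1]
gripper_width: 0.0458
gripper_force: 30.0
```

```bash
python3 - <<'E'
from fit import *
inbed()
E
```

```text
t 36.2 bed xyz [ 0.0422 -0.0016  0.0809] rotdev deg [ 0.15 -0.22 -0.01] w 0.0458 f [ 0.6  1.8 19.8]
```

>>> send_rows:
  steps:
    - [[0, 0, 0, 0, 0, -0.04, -1], [0, 0, 0, 0, 0, 0, -1], [0, 0, 0, 0, 0, 0, -1], [0, 0, 0, 0, 0, 0, -1], [0, 0, 0, 0, 0, 0, -1], [0, 0, 0, 0, 0, 0, -1], [0, 0, 0, 0, 0, -0.4, -1], [0, 0, 0, 0, 0, -0.7, -1], [0, 0, 0, -0.3, 0, -0.8, -1], [0, 0, 0, -0.3, 0, -0.8, -1], [0, 0, 0, 0, 0, -0.5, -1], [0, 0, 0, 0, 0, 0, -1], [0, 0, 0, 0, 0, 0, -1], [0, 0, 0, 0, 0, 0, -1]]

```text
t: 37.37
position: [0.4982, -0.2257, 0.2379]
tcp_rot: [0.148, -0.064, 0.987, 0.01]
wrist_force: [0.6, -0.3, -0.7]
gripper_width: 0.0914
gripper_force: 0.0
```

```bash
python3 - <<'E'
from fit import *
inbed(); im=save('wrist','w8'); edges('carton_small',.102,.086,.046,.030); edges('carton_medium',.072,.104,.054,.034)
s=save('side','s8')
a=cv2.resize(im[40:260,150:430],(560,440)); b=cv2.resize(s[190:380,220:420],(0,0),fx=2.3,fy=2.3)
h=max(a.shape[0],b.shape[0]); c=np.zeros((h,800,3),np.uint8); a=a[:, 100:440]; c[:a.shape[0],:a.shape[1]]=a; c[:b.shape[0],340:340+min(460,b.shape[1])]=b[:,:460]
cv2.imwrite('pics/fin.png',c[:,:,::-1])
E
```

```text
t 37.37 bed xyz [ 6.330e-02 -2.000e-04  2.064e-01] rotdev deg [-0.07  0.14  0.03] w 0.0914 f [ 0.3 -0.3 -0.8]
carton_small bed low end x mm -1.4 y mm -1.8 yaw deg 0.01 iou 0.97
carton_medium bed low end x mm 49.7 y mm -1.6 yaw deg 6.26 iou 0.059
```

View pics/fin.png

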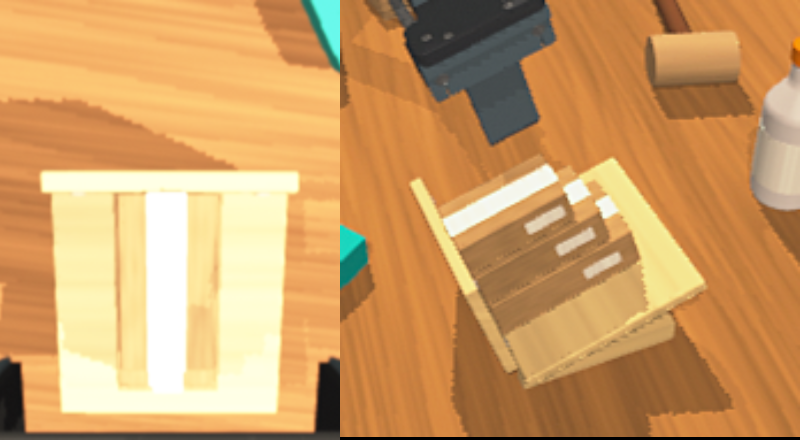

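The picture shows the three cartons stacked flat, with their lower ends against the backstop and centred on the board. The gripper is clear of them and the mallet and glue bottle are where they were.

```bash
python3 -c "
from cell import arm
print(arm.close_job())"
```

```text
the job is handed in; nothing more can be done
None
```

I stacked the three cartons flat on the rack, large then medium then small, each with its lower end against the backstop and within about 2 mm of centre, and handed the job in at about 37 s of robot time; the verdict is not known here.

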